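# Build a cross-lapped slatted display riser and slide the plate onto it

## Task

Build the slatted display riser on its dark wooden foot, beside the grey plinth: lay the two dark slats side by side crosswise over the foot's runners, then the two light slats side by side crosswise over the dark ones, every notch fully home. Then slide the terracotta plate straight over from the plinth onto the finished riser, without lifting or tipping it, and leave it centred on top; do not disturb the cup, bowl and tumbler standing round about.

Things in the scene. Friction and masses are not known exactly. Their poses are not given: they have to be found in the camera images.
- foot: Fixed dark wooden foot: two runners 120 long, 22 wide, 26 mm high along its own x, centred at y = +-34 mm, joined by a low batten. Origin on the worktop at its centre. In each runner's top: two notches across it at x = +-34 mm, 27 mm wide, 4 mm deep. It stands 17 to 23 mm from the plinth, which lies on its +x or -x side, square to it, up to 3 mm out of line.
- mid_a (a point): Where the centre of one dark slat belongs when home: 27 mm above the worktop, at x = +34 mm, y = 0 of the foot. The slat lies along the foot's y axis (either way round). Its axes are the foot's.
- mid_b (a point): Where the centre of the other dark slat belongs: as mid_a, at x = -34 mm of the foot.
- top_a (a point): Where the centre of one light slat belongs when home: 37 mm above the worktop, at x = 0, y = +34 mm of the foot. The slat lies along the foot's x axis (either way round). Its axes are the foot's.
- top_b (a point): Where the centre of the other light slat belongs: as top_a, at y = -34 mm of the foot.
- riser_top (a point): Centre of the finished riser's top, 46 mm above the worktop over the foot's origin: the underside of the plate belongs here. Its axes are the foot's.
- dark_1: Dark slat, 120 long (own x), 22 wide (y), 18 mm thick (z), 50 g, origin at its centre; starts flat on the worktop. Both faces have two notches across, 34 mm either side of the middle, 27 mm wide (2.5 mm play each side), 4 mm deep. The middle 41 mm has full section: grip there, across the width.
- dark_2: The second dark slat, the same as dark_1 (interchangeable).
- light_1: Light wood slat, same outline as dark_1 (120 x 22 x 18 mm, origin at its centre, about 50 g), with the two 4 mm notches in its underside only; the upper face is smooth and lies uppermost at the start.
- light_2: The second light slat, the same as light_1 (interchangeable).
- plinth: Fixed grey cast block, 124 x 124 mm, 48 mm high, 2 mm higher than the finished riser; origin on the worktop under its centre; its x axis points along the line of plinth and foot. To its left, and left of the foot, fixed pottery up to 80 mm high stands on the worktop; a ledge from x = 0.63 m carries a coffee mill, a frame, a block and candles, 0.13 to 0.36 m high.
- plate: Terracotta plate standing on the plinth, 129 mm across the rim, 11 mm high; flat underside 102 mm across; the rim overhangs it from 6 mm up; origin at the centre of its underside; 100 to 190 g. Too wide to span with a gripper; pushed at the rim it slides.
- cup: Small terracotta beaker, 45 mm across, 45 mm high, loose on the worktop; origin at the centre of its underside. To be left alone.
- bowl: Terracotta bowl, 71 mm across, 27 mm high, loose on the worktop; origin at the centre of its underside. To be left alone.
- tumbler: Teal tumbler with a bare clay foot, 58 mm across, 55 mm high, loose on the worktop; origin at the centre of its underside. To be left alone.

How it is judged:
By the outcome, as a careful person would: the job done as asked, in the order asked, and still so for the second after the job is handed in, with the robot touching nothing.
It also fails if it takes over 72 s, if anything falls off the work surface, if the arm or the gripper's body presses on something with over 40 N, if the wrist force passes 120 N, or if a joint passes its speed limit or range.

## Robot

A 6-joint arm with a two-finger parallel gripper is mounted at the origin on a cart in front of the work surface, level with it; the furniture and walls round the work are solid. World frame = base frame: x ahead of the robot, y to its left, z up, the work surface at z = 0. Lengths are in mm, angles in rad, forces in N, time in s.
With the tool pointing down it reaches from about 350 to 875 mm from the base axis. Payload 4.2 kg.
Tool frame: the origin (TCP) lies at the very end of the fingers, on their centre line; the grasp point (between the pads) lies 19 mm behind it; z points along the fingers, y is the line along which they close (so a half turn about z gives the same grasp; the last joint's range is limited). The gripper opens to 85 mm and grips with 20 to 120 N. Pads are 22 mm wide; open, the fingers measure 114 mm over their backs; the gripper's body (76 mm by 85 mm) begins 54 mm behind the grasp point. The pads swing forward as they close: fully open they stand 13 mm farther back than shut.
Start: joints at [-1.024, 0.385, 0.008, 0, -1.194, -0.259], TCP at [177.418, -599.268, 199.412] pointing down, gripper open.
Joint ranges: [-3.14, 3.14], [-1.21, 2.06], [-1.07, 1.41], [-3.16, 2.05], [-2.99, -0.16], [-3.1, 3.1]. Speed limits (rad/s): [2.79, 2.79, 3.14, 3.14, 3.14, 3.14].

## Interface

Orientations are given as a unit quaternion [x, y, z, w].
In Python, from bench import arm, viewer gives the robot as it stands. The module is installed in compiled form; this text tells all that it offers.
- The arm moves only by the shell command python3 -m jog 'ROWS' [OPENING]. ROWS is rows parted by semicolons, their numbers by spaces, 1 to 10 of them, each of 6 numbers: dx, dy, dz in mm, then a rotation vector rx, ry, rz in rad; each row is the pose to reach, as a shift and turn from the pose commanded when the command began, along the tool's axes at that moment; what a row does not reach only later rows make up. A row lasts 1/10 s, in which the tool goes at most 50 mm and 0.15 rad, less where a joint would pass 70% of its speed; a pose out of reach is approached as far as the arm can. OPENING is the finger opening in mm, set as the command begins (- or left out keeps the last). The fingers move at their own pace and stop on an object; the grip force is fixed at half the most. Time passes only in rows, so rows that do not move let the fingers close. It prints the time, the measured TCP pose, the force, the opening and the grip force at its end.
- arm.read_state(): the state, without advancing time (a new reading comes with each control period).
- viewer.get_image(name): name is "scene" or "top" or "wrist"; returns (picture, depth): 400x640x3 uint8, blue, green, red; 400x640 float32, mm along the optical axis (not along the pixel's ray), 0 where there is no reading.
- viewer.get_calibration(name): a dict with "K" (3x3 intrinsics, pixels), "rvec" (rotation vector, rad) and "tvec" (3), from world to camera coordinates, as OpenCV has them. Camera axes: x right, y down, z forward; pixel columns grow to the right and rows downward; lengths in mm; the calibration is good to about 2 mm. A picture is of the moment at which its call begins: read the wrist's pose just before it. get_calibration takes no time and is no camera call; for the wrist camera it gives the pose at the moment of the call.
- arm.job_done(): hands the job in; it is judged then, once.
The state is a dict: "clock": time; "joints": joint angles; "joint_vel": joint speeds; "joint_efforts": joint torques, N m; "position": TCP position; "ee_rot": TCP orientation; "contact_force": force on the tool from outside, world axes, zero at the start; "wrist_torque": the same for the moment, N m; "gripper_width": finger opening in mm; "grasp_force": force on a finger pad.
Only numpy, scipy, OpenCV 4.12 (cv2) and the standard library are available. Lean on these libraries where they do the work, as an engineer would, in place of code of your own. Each camera call takes 0.05 s, during which the arm holds its last target. There are 200 camera calls.

## Working session

There is one attempt and no reset: what is moved stays moved. The work goes in short steps, Python scripts to look and compute and a shell command to move; the robot and the scene stay as the last step left them, time stands still between calls to the robot, and variables do not carry over. Pictures are saved under pics/ and viewed, at most 10 in all, crops included, and the job is handed in when it is done.

```bash
mkdir -p pics; cat > h.py <<'E'
import numpy as np,cv2
from bench import arm,viewer
from scipy.spatial.transform import Rotation as R
def cloud(name):
    c=viewer.get_calibration(name);im,d=viewer.get_image(name)
    K=np.array(c["K"]);Rm=cv2.Rodrigues(np.array(c["rvec"],float))[0];t=np.array(c["tvec"],float).ravel()
    v,u=np.mgrid[:400,:640]
    P=np.stack([(u-K[0,2])/K[0,0]*d,(v-K[1,2])/K[1,1]*d,d],-1)
    W=(P-t)@Rm
    W[d<=0]=np.nan
    return im,d,W
E
python3 - <<'E'
from h import *
for n in("top","scene"):
    im,d,W=cloud(n);cv2.imwrite(f"pics/{n}.png",im);np.savez(f"{n}.npz",im=im,W=W)
    print(n,np.nanpercentile(W.reshape(-1,3),[0,5,50,95,100],axis=0).round())
s=arm.read_state();print(s)
E
```

```text
top [[ -345. -1669.  -718.]
 [ -108. -1046.  -702.]
 [  480.  -298.    33.]
 [  883.   644.   569.]
 [  992.  1087.   631.]]
scene [[ -376. -1019.  -822.]
 [ -142.  -869.  -699.]
 [  365.  -124.    18.]
 [  819.  2808.   434.]
 [ 3696.  3201.   555.]]
{'clock': 0.1, 'joints': array([-1.02439571e+00,  3.85491526e-01,  6.76128253e-03, -3.87995951e-04,
       -1.19397677e+00, -2.58592711e-01]), 'joint_vel': array([ 0.0010511 , -0.00310198,  0.00390974,  0.00287402,  0.00161826,
       -0.00068459]), 'joint_efforts': array([-5.57683215e-04, -3.93319845e+01,  1.88928777e+01,  4.19793516e+00,
       -2.60190034e-03,  1.06980856e-06]), 'position': array([ 177.24307712, -598.74608795,  198.43035668]), 'ee_rot': array([-1.43336915e-01,  9.89673473e-01,  9.49631174e-04, -2.08314982e-04]), 'contact_force': array([ 0.57654052, -0.9529241 ,  0.41600756]), 'wrist_torque': array([-0.02525269, -0.00439012, -0.01645748]), 'grasp_force': 0.0, 'gripper_width': 85.42960733439678}
```

View pics/top.png

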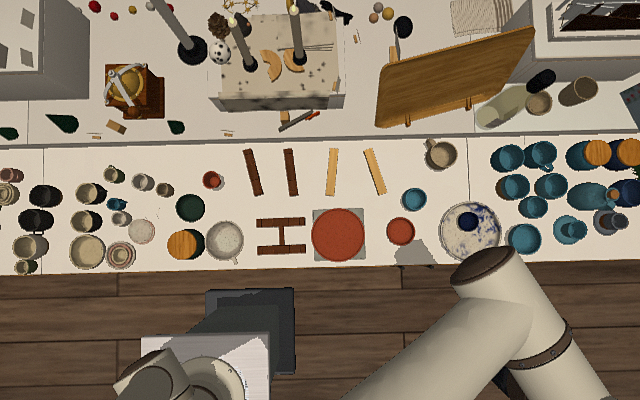

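View pics/scene.png

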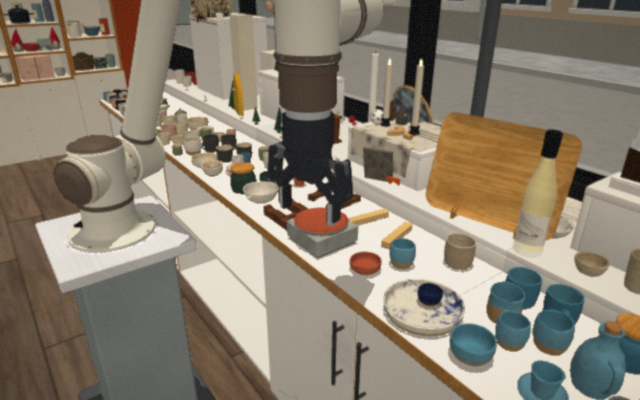

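The top view (up = +x, right = −y) shows:

- foot at (281,236), with the plinth and plate to its right at (338,235)
- dark slats at (252,172) and (291,172), light slats at (332,171) and (375,171)
- cup at (212,180), bowl at (400,231), tumbler at (414,198)

In the scene view the arm stands clear above them. Next I'll measure positions.

```bash
python3 - <<'E'
import numpy as np,cv2
z=np.load("top.npz");im,W=z["im"],z["W"]
for n,u0,v0,u1,v1,lo,hi in [("dark1",240,145,266,198,8,30),("dark2",280,145,303,198,8,30),("light1",322,145,342,198,8,30),("light2",360,145,390,198,8,30),("foot",255,212,307,260,16,40),("plinth+plate",308,203,368,266,35,80),("plate",308,203,368,266,54,80),("cup",200,168,224,192,15,70),("bowl",384,215,416,247,10,70),("tumbler",400,185,428,212,15,80),("leftbowl",200,215,246,265,15,100)]:
    p=W[v0:v1,u0:u1].reshape(-1,3);p=p[(p[:,2]>lo)&(p[:,2]<hi)]
    r=cv2.minAreaRect(p[:,:2].astype(np.float32))
    print(n,len(p),np.round(r[0],1),np.round(r[1],1),round(r[2],1),"z",np.percentile(p[:,2],[5,50,95]).round(1))
p=W[200:210,280:300].reshape(-1,3);print("table z",np.nanmedian(p[:,2]))
p=W[272:,:];
# table edge near
E
python3 - <<'E'
from h import *
c=viewer.get_calibration("wrist");Rm=cv2.Rodrigues(np.array(c["rvec"],float))[0];s=arm.read_state()
T=R.from_quat(s["ee_rot"]).as_matrix();C=-Rm.T@np.ravel(c["tvec"])
print(c["K"],(T.T@Rm.T).round(3),T.T@(C-s["position"]),T.round(3))
E
```

```text
dark1 424 [ 554.4 -130. ] [119.5  22.4] 13.6 z [12.  16.8 21.3]
dark2 418 [ 551.9 -225.7] [120.1  22. ] 6.2 z [12.2 17.  20.8]
light1 411 [ 549.5 -330. ] [ 21.9 119.8] 83.1 z [15.6 18.4 21.3]
light2 441 [ 547.9 -439.5] [119.1  22.9] 17.2 z [14.3 18.6 21.3]
foot 870 [ 391.8 -199.1] [ 89.7 119.5] 0.9 z [20.4 24.8 28.8]
plinth+plate 2689 [ 391.8 -339.5] [127.4 128.8] 1.1 z [47.4 54.4 59. ]
plate 1537 [ 392.1 -339. ] [127.1 126.7] 88.4 z [54.2 56.  59.8]
cup 182 [533.5 -31.9] [41.  43.8] 59.1 z [19.6 40.4 46.7]
bowl 236 [ 396.  -496.5] [67.6 69.3] 88.6 z [10.6 23.5 28.1]
tumbler 265 [ 473.3 -528.2] [53.1 55.5] 46.0 z [18.4 45.2 55.7]
leftbowl 705 [386.2 -49.8] [122. 101.] 77.1 z [16.1 31.4 42.6]
table z 0.26263695283975946
[[280.25786441   0.         317.50305536]
 [  0.         280.25786441 196.46386876]
 [  0.           0.           1.        ]] [[-0.001 -0.944 -0.329]
 [ 1.    -0.001 -0.   ]
 [-0.    -0.329  0.944]] [  84.68408473    0.46305559 -173.92120886] [[-0.959 -0.284 -0.001]
 [-0.284  0.959  0.002]
 [ 0.     0.002 -1.   ]]
```

```bash
cat >> h.py <<'E'
def to(x,y,z,deg):
    """rows: shift/turn in tool axes to TCP (x,y,z); deg = world heading of tool y from +y (0: tool x=-world x)"""
    q=[];p=[]
    s=arm.read_state();T=R.from_quat(s["ee_rot"])
    G=R.from_euler("z",deg,degrees=True)*R.from_matrix([[-1,0,0],[0,1,0],[0,0,-1]])
    d=T.inv().apply(np.array([x,y,z])-s["position"]);r=(T.inv()*G).as_rotvec()
    print("row",d.round(1),r.round(3),"rows>=",int(max(np.ceil(np.linalg.norm(d)/50),np.ceil(np.linalg.norm(r)/.15))))
E
python3 -c "
from h import *
to(470,-270,190,0)"
```

```text
row [-374.   232.2    8.8] [ 0.002 -0.     0.288] rows>= 9
```

```bash
python3 -m jog '-374 232 9 0 0 0.288;-374 232 9 0 0 0.288;-374 232 9 0 0 0.288;-374 232 9 0 0 0.288;-374 232 9 0 0 0.288;-374 232 9 0 0 0.288;-374 232 9 0 0 0.288;-374 232 9 0 0 0.288;-374 232 9 0 0 0.288;-374 232 9 0 0 0.288' 60
python3 -m jog '0 0 0 0 0 0;0 0 0 0 0 0'
cat > m.py <<'E'
from h import *
im,d,W=cloud("wrist");cv2.imwrite("pics/w1.png",im);np.savez("w1.npz",im=im,W=W)
for n,x0,x1,y0,y1,lo,hi in [("dark1",480,630,-175,-85,8,30),("dark2",480,630,-275,-185,8,30),("light1",480,630,-380,-290,8,30),("light2",480,630,-495,-390,8,30),("foot",330,460,-272,-130,18,40),("plate",320,460,-420,-270,53,80),("plinth+plate",320,460,-420,-272,42,80),("cup",500,570,-65,0,15,70),("tumbler",430,510,-570,-490,15,70),("bowl",350,435,-540,-455,15,50)]:
    with np.errstate(invalid="ignore"):
        p=W[(W[...,0]>x0)&(W[...,0]<x1)&(W[...,1]>y0)&(W[...,1]<y1)&(W[...,2]>lo)&(W[...,2]<hi)]
    if len(p)<10: print(n,"none");continue
    r=cv2.minAreaRect(p[:,:2].astype(np.float32))
    print(n,len(p),np.round(r[0],1),np.round(r[1],1),round(r[2],1),"z",np.percentile(p[:,2],[5,50,95]).round(1))
E
python3 m.py; python3 -c "
from h import *
for i in range(3): s=arm.read_state();print(s['position'],s['joints'].round(3))"
```

```text
clock: 1.1
position: [473.0, -267.1, 189.8]
ee_rot: [-0.003, 1.0, 0.0, -0.0]
contact_force: [0.3, -0.5, -0.3]
gripper_width: 60.0
grasp_force: 0.0
clock: 1.3
position: [469.5, -271.0, 190.1]
ee_rot: [0.0, 1.0, 0.0, -0.0]
contact_force: [0.0, -0.2, -0.1]
gripper_width: 60.2
grasp_force: 0.0
dark1 1383 [ 556.6 -129.9] [120.3  22.6] 13.1 z [11.8 15.9 18.3]
dark2 1308 [ 554.2 -225.4] [120.2  22. ] 6.3 z [12.5 16.3 18.4]
light1 1349 [ 551.8 -329.6] [ 22.1 120.1] 83.1 z [15.6 17.4 18.6]
light2 1573 [ 550.  -438.9] [119.9  22.9] 16.9 z [10.2 17.3 18.6]
foot 4174 [ 394.1 -198.4] [ 89.7 120. ] 0.8 z [20.5 24.3 26.5]
plate 8105 [ 393.2 -338.1] [128.2 127.6] 89.4 z [53.1 54.7 57.7]
plinth+plate 14263 [ 393.2 -338.6] [128.  129.5] 1.2 z [47.  53.3 57.3]
cup 1076 [536.2 -32.9] [43.4 41.8] 11.7 z [17.6 34.7 43.8]
tumbler 2362 [ 463.1 -525.9] [55.9 77.6] 78.2 z [18.  38.8 53.5]
bowl 1189 [ 397.5 -495.7] [69.5 70.7] 76.9 z [15.8 23.4 26.1]
[ 469.32154975 -271.33657729  190.21247983] [-0.225  0.252 -0.21  -0.    -1.11  -1.347]
[ 469.32154975 -271.33657729  190.21247983] [-0.225  0.252 -0.21  -0.    -1.11  -1.347]
[ 469.32154975 -271.33657729  190.21247983] [-0.225  0.252 -0.21  -0.    -1.11  -1.347]
```

View pics/w1.png

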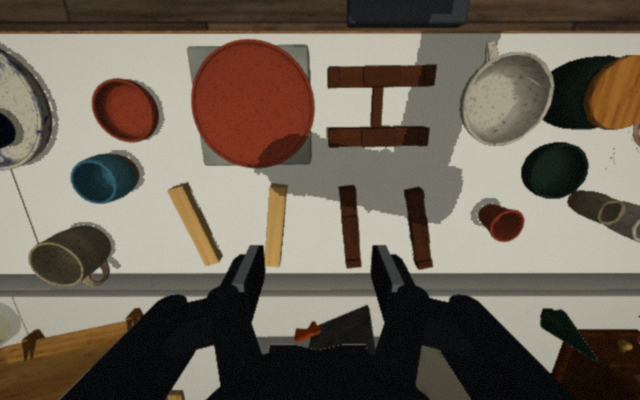

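The wrist view shows the foot at (380,105), the plate at (252,103), the slats along rows 185–270, and the fingertips at (255,255) and (380,255). Wrist and top cameras agree to about 2 mm, so I'll use the mean of the two. I'll pick dark_1 first.

```bash
python3 -c "
from h import *
to(555.5,-130,60,13.3); to(555.5,-130,3,13.3)"
```

```text
row [-86.  141.5 130.2] [ 0.    -0.001 -0.234] rows>= 5
row [-86.1 141.4 187.2] [ 0.    -0.001 -0.234] rows>= 5
```

```bash
python3 -m jog '-86 141 120 0 0 -0.233;-86 141 120 0 0 -0.233;-86 141 120 0 0 -0.233;-86 141 120 0 0 -0.233;-86 141 120 0 0 -0.233;-86 141 120 0 0 -0.233;-86 141 150 0 0 -0.233;-86 141 175 0 0 -0.233;-86 141 187 0 0 -0.233;-86 141 187 0 0 -0.233' 50
python3 -c "
from h import *
to(555.5,-130,3,13.3)"
```

```text
clock: 2.35
position: [555.0, -131.1, 2.9]
ee_rot: [-0.115, 0.993, 0.0, -0.001]
contact_force: [0.8, -0.1, 0.8]
gripper_width: 50.0
grasp_force: 0.0
row [-0.7  1.  -0.1] [ 0.    -0.002 -0.001] rows>= 1
```

Close, then lift 60.

```bash
python3 -m jog '-0.5 0.8 0 0 0 0;-0.5 0.8 0 0 0 0;-0.5 0.8 0 0 0 0;-0.5 0.8 0 0 0 0;-0.5 0.8 0 0 0 0;-0.5 0.8 0 0 0 0' 10
python3 -m jog '0 0 -20 0 0 0;0 0 -70 0 0 0;0 0 -77 0 0 0;0 0 -77 0 0 0'
python3 -c "
from h import *
to(392.5,-164.7,45,0.9); to(392.5,-164.7,25,.9)"
```

```text
clock: 2.95
position: [556.6, -128.7, 3.6]
ee_rot: [-0.116, 0.993, -0.0, 0.0]
contact_force: [-0.5, 0.1, 0.7]
gripper_width: 10.0
grasp_force: 0.0
clock: 3.35
position: [558.0, -128.7, 82.6]
ee_rot: [-0.116, 0.993, -0.0, 0.003]
contact_force: [-1.0, -0.2, 0.3]
gripper_width: 9.9
grasp_force: 0.0
row [169.5   3.2  36.8] [-0.     0.005  0.217] rows>= 4
row [169.6   3.2  56.8] [-0.     0.005  0.217] rows>= 4
```

```bash
sed -i 's/w1/w2/g' m.py; python3 m.py | head -3; python3 -c "
from h import *
s=arm.read_state();print(s['position'],s['ee_rot'])"
```

```text
dark1 2951 [ 556.6 -129.6] [119.5  21.7] 13.5 z [12.6 16.5 18.3]
dark2 3637 [ 554.2 -225. ] [119.9  22.5] 6.1 z [11.8 16.  18.2]
light1 4693 [ 551.7 -329.2] [ 24.2 120.1] 82.8 z [10.3 17.2 18.4]
[ 556.54466112 -128.55981336   80.80113765] [-1.16012067e-01  9.93247592e-01  1.84777891e-04  6.21725178e-04]
```

View pics/w2.png

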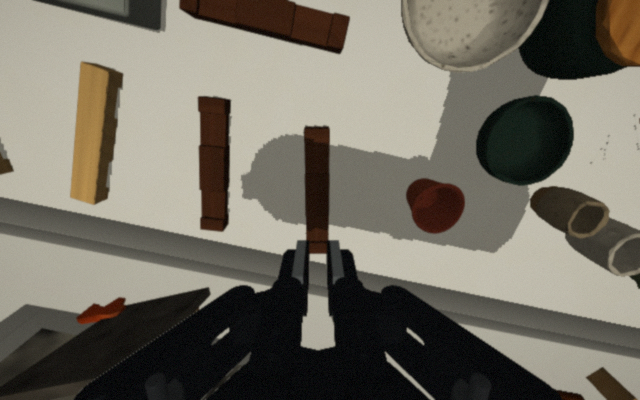

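The slat at (317,190) hasn't moved, and the fingertips show at (317,245), higher than the TCP suggests. I'll measure the real fingertip position from the depth image.

```bash
python3 - <<'E'
from h import *
s=arm.read_state();T=R.from_quat(s["ee_rot"])
z=np.load("w2.npz");W=z["W"]
p=T.inv().apply(W[225:330,280:360].reshape(-1,3)-s["position"])
P=p.reshape(105,80,3)
for v in range(0,105,6): print(v+225,[tuple(P[v,u].round(0)) for u in (20,26,37,52,58)])
E
```

```text
225 [(np.float64(-37.0), np.float64(-18.0), np.float64(81.0)), (np.float64(-31.0), np.float64(-11.0), np.float64(68.0)), (np.float64(-31.0), np.float64(-1.0), np.float64(67.0)), (np.float64(-37.0), np.float64(14.0), np.float64(81.0)), (np.float64(-37.0), np.float64(20.0), np.float64(81.0))]
231 [(np.float64(-44.0), np.float64(-18.0), np.float64(81.0)), (np.float64(-37.0), np.float64(-11.0), np.float64(68.0)), (np.float64(-37.0), np.float64(-1.0), np.float64(67.0)), (np.float64(-44.0), np.float64(14.0), np.float64(81.0)), (np.float64(-44.0), np.float64(21.0), np.float64(82.0))]
237 [(np.float64(-51.0), np.float64(-18.0), np.float64(82.0)), (np.float64(-43.0), np.float64(-11.0), np.float64(67.0)), (np.float64(-44.0), np.float64(-1.0), np.float64(68.0)), (np.float64(-51.0), np.float64(15.0), np.float64(81.0)), (np.float64(-51.0), np.float64(21.0), np.float64(82.0))]
243 [(np.float64(9.0), np.float64(-10.0), np.float64(-40.0)), (np.float64(9.0), np.float64(-6.0), np.float64(-39.0)), (np.float64(-48.0), np.float64(-1.0), np.float64(64.0)), (np.float64(9.0), np.float64(8.0), np.float64(-40
[... 3393 characters left out ...]
 (np.float64(-11.0), np.float64(7.0), np.float64(-71.0)), (np.float64(14.0), np.float64(7.0), np.float64(-98.0))]
321 [(np.float64(-6.0), np.float64(-7.0), np.float64(-81.0)), (np.float64(-106.0), np.float64(-11.0), np.float64(26.0)), (np.float64(-108.0), np.float64(-1.0), np.float64(27.0)), (np.float64(-107.0), np.float64(13.0), np.float64(27.0)), (np.float64(11.0), np.float64(7.0), np.float64(-99.0))]
327 [(np.float64(-9.0), np.float64(-8.0), np.float64(-81.0)), (np.float64(-114.0), np.float64(-11.0), np.float64(27.0)), (np.float64(-113.0), np.float64(-1.0), np.float64(26.0)), (np.float64(-113.0), np.float64(13.0), np.float64(26.0)), (np.float64(10.0), np.float64(7.0), np.float64(-100.0))]
```

The depth image shows the fingertips about 39 mm short of the reported TCP, which explains the clean miss: they passed above the slat. It also gives the camera bias as about (+1.5, +1) mm in world axes. I'll correct for both and descend in steps while watching the force.

```bash
sed -i 's/s=arm.read_state();T=R.from_quat(s\["ee_rot"\])/z-=39;s=arm.read_state();T=R.from_quat(s["ee_rot"])/' h.py
python3 -c "
from h import *
z=np.load('w2.npz');s=arm.read_state();T=R.from_quat(s['ee_rot'])
print(T.inv().apply(z['W'][236:246,305]-s['position']).round(1)[:,2])
to(555.1,-130.7,15,13.4);to(555.1,-130.7,6,13.4)"
```

```text
[ 81.4  80.3  82.1  80.9 -37.7 -37.4 -38.8 -40.5 -41.3 -42. ]
row [  2.   -1.8 104.8] [ 0.     0.001 -0.001] rows>= 3
row [  2.   -1.8 113.8] [ 0.     0.001 -0.001] rows>= 3
```

```bash
sed -i 's/z-=39/z-=38/' h.py
python3 -m jog '0 0 0 0 0 0;0 0 0 0 0 0;2 -1.8 40 0 0 0;2 -1.8 80 0 0 0;2 -1.8 95 0 0 0;2 -1.8 95 0 0 0' 45
python3 -m jog '0 0 4 0 0 0;0 0 8 0 0 0;0 0 12 0 0 0;0 0 16 0 0 0;0 0 16 0 0 0'
```

```text
clock: 4.0
position: [551.8, -131.1, -18.4]
ee_rot: [-0.116, 0.993, 0.0, -0.004]
contact_force: [-1.7, 0.4, 0.9]
gripper_width: 45.0
grasp_force: 0.0
clock: 4.5
position: [554.8, -131.0, -30.7]
ee_rot: [-0.116, 0.993, 0.0, -0.0]
contact_force: [-0.1, 0.3, -0.4]
gripper_width: 44.6
grasp_force: 0.0
```

```bash
python3 -m jog '0 0 1 0 0 0;0 0 1 0 0 0;0 0 1 0 0 0;0 0 1 0 0 0;0 0 1 0 0 0' 5
python3 -m jog '0 0 -20 0 0 0;0 0 -60 0 0 0;0 0 -80 0 0 0;0 0 -80 0 0 0'
python3 -c "
from h import *
to(392.0,-165.3,60,0.9);to(392.0,-165.3,30,0.9)"
```

```text
clock: 5.0
position: [555.3, -131.0, -31.2]
ee_rot: [-0.116, 0.993, -0.0, 0.0]
contact_force: [-0.8, -0.1, 2.6]
gripper_width: 20.7
grasp_force: 61.8
clock: 5.4
position: [557.4, -131.0, 51.6]
ee_rot: [-0.116, 0.993, -0.0, 0.003]
contact_force: [0.2, 0.1, -0.6]
gripper_width: 20.4
grasp_force: 61.4
row [169.    4.9  28.5] [-0.001  0.007  0.218] rows>= 4
row [169.2   5.   58.5] [-0.001  0.007  0.218] rows>= 4
```

```bash
python3 -m jog '169 5 20 0 0 0.218;169 5 20 0 0 0.218;169 5 20 0 0 0.218;169 5 30 0 0 0.218;169 5 40 0 0 0.218;169 5 40 0 0 0.218;169 5 40 0 0 0.218' 
python3 -c "
from h import *
s=arm.read_state();print(s['position'])
to(392.0,-165.3,26,0.9)
im,d,W=cloud('wrist');cv2.imwrite('pics/w3.png',im);np.savez('w3.npz',W=W)"
```

```text
clock: 6.1
position: [390.7, -165.1, 8.2]
ee_rot: [-0.008, 1.0, -0.0, 0.0]
contact_force: [0.2, 0.6, -0.0]
gripper_width: 20.7
grasp_force: 61.4
[ 390.74992324 -165.07918117    8.16672622]
row [-1.2 -0.2 20.2] [-0.  0. -0.] rows>= 1
```

View pics/w3.png

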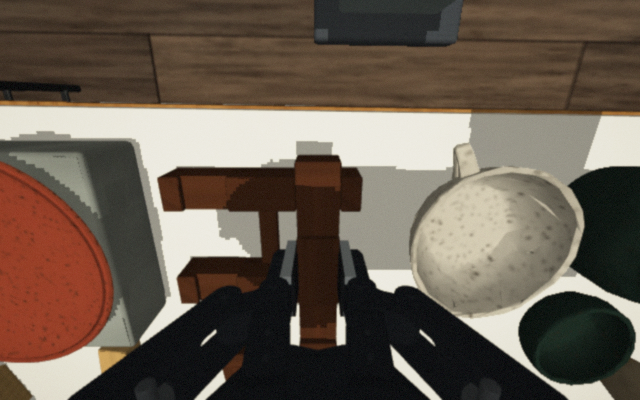

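The wrist view shows the slat gripped square over the foot, with its near end at (318,158) and the runners' left ends at (165,190) and (183,282). I'll measure the slat relative to the foot in this same image.

```bash
cat > f.py <<'E'
import numpy as np,cv2,sys
W=np.load(sys.argv[1])["W"]
def box(x0,x1,y0,y1,lo,hi):
    with np.errstate(invalid="ignore"): return W[(W[...,0]>x0)&(W[...,0]<x1)&(W[...,1]>y0)&(W[...,1]<y1)&(W[...,2]>lo)&(W[...,2]<hi)]
pc=lambda p,i:np.percentile(p[:,i],[1,50,99]).round(1)
r=box(335,375,-272,-130,23,29);print("near runner x",pc(r,0),"y",pc(r,1),"z",pc(r,2))
r=box(415,450,-272,-200,23,29);print("far runner x",pc(r,0),"y",pc(r,1)) if len(r) else 0
zt=float(sys.argv[2]);y0=float(sys.argv[3])
s=box(320,375,y0-30,y0+30,zt-4,zt+4);print("slat x",pc(s,0),"y",pc(s,1),"z",pc(s,2))
E
python3 f.py w3.npz 57 -165
```

```text
near runner x [348.8 359.2 370.7] y [-257.7 -199.1 -139.9] z [23.3 25.4 26.8]
far runner x [416.7 423.7 439. ] y [-257.2 -246.4 -201. ]
slat x [332.6 344.6 374.7] y [-175.8 -165.2 -154.5] z [53.  56.1 58. ]
```

```bash
python3 -m jog '-0.7 0.3 8 0 0 0;-0.7 0.3 12 0 0 0;-0.7 0.3 14 0 0 0;-0.7 0.3 16 0 0 0;-0.7 0.3 18 0 0 0;-0.7 0.3 20 0 0 0;-0.7 0.3 21.4 0 0 0;-0.7 0.3 21.4 0 0 0'
```

```text
clock: 6.95
position: [390.1, -164.8, -13.1]
ee_rot: [-0.007, 1.0, -0.0, -0.0]
contact_force: [-0.1, -1.1, 0.5]
gripper_width: 21.0
grasp_force: 61.5
```

```bash
python3 -m jog '0 0 0 0 0 0;0 0 0 0 0 0;0 0 -30 0 0 0;0 0 -60 0 0 0;0 0 -70 0 0 0;0 0 -70 0 0 0' 36
python3 -c "
from h import *
im,d,W=cloud('wrist');np.savez('w4.npz',W=W)
to(552.7,-226.4,50,6.2);to(552.7,-226.4,7,6.2)"
python3 f.py w4.npz 36 -165
```

```text
clock: 7.55
position: [391.3, -164.8, 58.4]
ee_rot: [-0.007, 1.0, -0.0, 0.002]
contact_force: [-0.2, 0.9, -0.6]
gripper_width: 36.1
grasp_force: 0.0
row [-161.6  -64.    45.4] [ 0.     0.001 -0.094] rows>= 4
row [-161.5  -64.1   88.4] [ 0.     0.001 -0.094] rows>= 4
near runner x [348.9 359.6 371. ] y [-257.6 -199.1 -139.8] z [23.3 25.4 26.9]
far runner x [417.  424.8 439.2] y [-257.2 -246.2 -201.6]
slat x [332.  342.2 374.8] y [-176.  -164.8 -154.2] z [32.  35.  36.7]
```

```bash
python3 -m jog '-161.6 -63.6 20 0 0 -0.093;-161.6 -63.6 40 0 0 -0.093;-161.6 -63.6 45 0 0 -0.093;-161.6 -63.6 45 0 0 -0.093;-161.6 -63.6 60 0 0 -0.093;-161.6 -63.6 75 0 0 -0.093;-161.6 -63.6 84 0 0 -0.093;-161.6 -63.6 88.4 0 0 -0.093;-161.6 -63.6 88.4 0 0 -0.093' 45
python3 -m jog '0 0 0 0 0 0;0 0 0 0 0 0;0 0 0 0 0 0;0 0 0 0 0 0;0 0 0 0 0 0' 5
python3 -m jog '0 0 -20 0 0 0;0 0 -60 0 0 0;0 0 -80 0 0 0;0 0 -80 0 0 0;0 0 -80 0 0 0'
python3 -c "
from h import *
to(391.6,-232.8,62,0.9);to(391.6,-232.8,46.5,0.9)"
```

```text
clock: 8.5
position: [551.9, -225.9, -32.4]
ee_rot: [-0.054, 0.999, 0.0, -0.001]
contact_force: [0.5, -0.1, -0.2]
gripper_width: 44.8
grasp_force: 0.0
clock: 9.0
position: [553.2, -226.0, -30.4]
ee_rot: [-0.054, 0.999, -0.0, 0.001]
contact_force: [-0.8, 1.6, 5.3]
gripper_width: 20.1
grasp_force: 62.6
clock: 9.5
position: [552.1, -225.8, 48.3]
ee_rot: [-0.054, 0.999, 0.0, -0.0]
contact_force: [-0.5, 0.1, -0.9]
gripper_width: 20.2
grasp_force: 62.0
row [160.3  10.2  24.3] [ 0.001 -0.     0.092] rows>= 4
row [160.3  10.2  39.8] [ 0.001 -0.     0.092] rows>= 4
```

```bash
python3 -m jog '160.3 10.2 10 0 0 0.092;160.3 10.2 20 0 0 0.092;160.3 10.2 20 0 0 0.092;160.3 10.2 30 0 0 0.092;160.3 10.2 40 0 0 0.092;160.3 10.2 40 0 0 0.092;160.3 10.2 40 0 0 0.092'
python3 -c "
from h import *
im,d,W=cloud('wrist');np.savez('w5.npz',W=W);print(arm.read_state()['position'])"
python3 f.py w5.npz 57 -233
```

```text
clock: 10.2
position: [393.5, -233.2, 8.1]
ee_rot: [-0.008, 1.0, -0.0, -0.0]
contact_force: [0.1, -0.9, -0.1]
gripper_width: 20.4
grasp_force: 61.9
[ 393.71116802 -233.20911129    8.42464839]
near runner x [340.6 359.  370.8] y [-258.  -197.5 -140.3] z [23.5 25.4 28.2]
slat x [334.7 341.6 374.8] y [-244.2 -233.4 -222.8] z [53.  55.8 57.4]
```

```bash
python3 -m jog '0.3 0.5 8 0 0 0;0.3 0.5 12 0 0 0;0.3 0.5 14 0 0 0;0.3 0.5 16 0 0 0;0.3 0.5 18 0 0 0;0.3 0.5 20 0 0 0;0.3 0.5 21.4 0 0 0;0.3 0.5 21.4 0 0 0'
```

```text
clock: 11.05
position: [391.9, -232.6, -12.4]
ee_rot: [-0.008, 1.0, -0.0, 0.0]
contact_force: [-1.4, -0.3, 3.2]
gripper_width: 20.6
grasp_force: 62.4
```

```bash
python3 -m jog '0 0 0 0 0 0;0 0 0 0 0 0;0 0 -30 0 0 0;0 0 -60 0 0 0;0 0 -80 0 0 0;0 0 -80 0 0 0' 36
cat > g.py <<'E'
from h import *
import sys
im,d,W=cloud('wrist');np.savez(sys.argv[1],W=W)
E
python3 g.py w6.npz; python3 f.py w6.npz 36 -165;python3 f.py w6.npz 36 -233
python3 -c "
from h import *
to(550.4,-330.1,80,-6.9);to(550.4,-330.1,7,-6.9)"
```

```text
clock: 11.65
position: [394.1, -233.2, 69.9]
ee_rot: [-0.008, 1.0, -0.001, 0.003]
contact_force: [0.6, -0.3, -0.1]
gripper_width: 35.9
grasp_force: 0.0
near runner x [345.4 359.5 370.8] y [-258.1 -197.8 -140.1] z [23.6 25.4 27.6]
far runner x [417.1 426.5 439.1] y [-257.4 -216.4 -200.7]
slat x [332.2 342.2 374.8] y [-176.1 -165.3 -154.6] z [32.  35.  36.8]
near runner x [345.4 359.5 370.8] y [-258.1 -197.8 -140.1] z [23.6 25.4 27.6]
far runner x [417.1 426.5 439.1] y [-257.4 -216.4 -200.7]
slat x [333.3 342.6 374.6] y [-243.6 -233.3 -222.1] z [32.  35.  36.9]
row [-156.   -99.8   26.9] [-0.     0.004  0.136] rows>= 4
row [-155.7  -99.7   99.9] [-0.     0.004  0.136] rows>= 5
```

```bash
python3 -m jog '-155.8 -99.7 0 0 0 0.136;-155.8 -99.7 20 0 0 0.136;-155.8 -99.7 27 0 0 0.136;-155.8 -99.7 27 0 0 0.136;-155.8 -99.7 60 0 0 0.136;-155.8 -99.7 80 0 0 0.136;-155.8 -99.7 92 0 0 0.136;-155.8 -99.7 99.5 0 0 0.136;-155.8 -99.7 99.5 0 0 0.136' 45
python3 -m jog '0 0 0 0 0 0;0 0 0 0 0 0;0 0 0 0 0 0;0 0 0 0 0 0;0 0 0 0 0 0' 5
python3 -m jog '0 0 -20 0 0 0;0 0 -60 0 0 0;0 0 -90 0 0 0;0 0 -90 0 0 0;0 0 -90 0 0 0'
python3 -c "
from h import *
to(427,-199,72,90.9);to(427,-199,57,90.9)"
```

```text
clock: 12.6
position: [549.0, -329.7, -32.5]
ee_rot: [0.06, 0.998, -0.0, -0.0]
contact_force: [0.5, 0.5, 0.2]
gripper_width: 45.2
grasp_force: 0.0
clock: 13.1
position: [549.9, -330.0, -31.4]
ee_rot: [0.06, 0.998, -0.0, 0.001]
contact_force: [-0.5, 0.9, 4.9]
gripper_width: 20.4
grasp_force: 63.0
clock: 13.6
position: [549.0, -329.7, 57.9]
ee_rot: [0.06, 0.998, 0.0, 0.0]
contact_force: [-0.2, -0.8, -1.1]
gripper_width: 20.3
grasp_force: 62.3
row [136.9 115.   23.8] [-0.000e+00  1.000e-03 -1.707e+00] rows>= 12
row [136.9 115.   38.8] [-0.000e+00  1.000e-03 -1.707e+00] rows>= 12
```

```bash
python3 -m jog '30 20 0 0 0 -0.15;60 45 0 0 0 -0.3;90 70 0 0 0 -0.45;115 95 0 0 0 -0.6;136.9 115 0 0 0 -0.75;136.9 115 0 0 0 -0.9;136.9 115 0 0 0 -1.05;136.9 115 0 0 0 -1.2;136.9 115 0 0 0 -1.35;136.9 115 0 0 0 -1.5'
python3 -c "
from h import *
to(426.6,-198.4,62,90.9)"
```

```text
clock: 14.6
position: [425.4, -199.0, 56.0]
ee_rot: [-0.639, 0.769, 0.002, -0.001]
contact_force: [0.3, -0.4, 0.2]
gripper_width: 20.1
grasp_force: 62.3
row [-0.8 -1.2 32. ] [ 0.004  0.    -0.201] rows>= 2
```

```bash
python3 -m jog '-0.8 -1.2 10 0.003 0 -0.15;-0.8 -1.2 25 0.003 0 -0.201;-0.8 -1.2 32 0.003 0 -0.201;-0.8 -1.2 32 0.003 0 -0.201;-0.8 -1.2 32 0.003 0 -0.201'
python3 - <<'E'
from h import *
s=arm.read_state();print(s["position"],s["ee_rot"]);to(426.6,-198.4,60,90.9)
im,d,W=cloud("wrist");cv2.imwrite("pics/w7.png",im);np.savez("w7.npz",W=W)
E
```

```text
clock: 15.1
position: [428.1, -198.7, 25.3]
ee_rot: [0.71, -0.704, 0.001, -0.001]
contact_force: [-0.4, 0.1, -0.1]
gripper_width: 20.6
grasp_force: 62.3
[ 428.11541809 -198.713792     25.34385483] [ 7.10371803e-01 -7.03826068e-01  7.02065095e-04 -5.24568989e-04]
row [-0.3  1.5  3.3] [-0.002 -0.    -0.006] rows>= 1
```

View pics/w7.png

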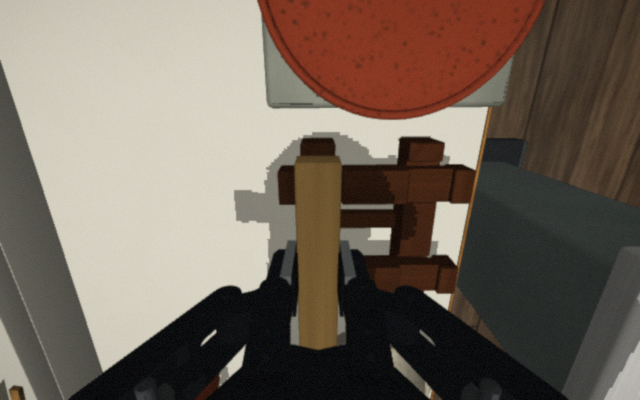

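The light slat, seen at (318,155–345), is over the far runner, with the dark slats at rows 185 and 272 and the plinth above them. I'll measure the relative offsets in this image.

```bash
cat > l.py <<'E'
import numpy as np,sys
W=np.load(sys.argv[1])["W"];zt,x0=float(sys.argv[2]),float(sys.argv[3])
def box(x0,x1,y0,y1,lo,hi):
    with np.errstate(invalid="ignore"): return W[(W[...,0]>x0)&(W[...,0]<x1)&(W[...,1]>y0)&(W[...,1]<y1)&(W[...,2]>lo)&(W[...,2]<hi)]
pc=lambda p,i:np.percentile(p[:,i],[1,50,99]).round(1)
def pr(n,r): print(n,len(r),pc(r,0),pc(r,1),pc(r,2)) if len(r)>20 else print(n,"-")
pr("near runner end",box(335,380,-270,-247,22,29))
pr("near runner mid",box(335,380,-215,-185,22,29))
pr("far runner end",box(410,450,-270,-247,22,29))
pr("dark b",box(320,470,-250,-218,33,40)); pr("dark a",box(320,470,-185,-145,33,40))
pr("slat",box(x0-25,x0+25,-275,-200,zt-4,zt+4))
E
python3 l.py w7.npz 74.5 427
```

```text
near runner end 693 [350.7 361.5 372.2] [-258.7 -253.1 -247.2] [22.4 25.3 26.9]
near runner mid 1306 [349.8 361.  371.4] [-214.7 -200.5 -185.4] [22.7 25.3 26.7]
far runner end 484 [418.6 429.2 439.8] [-257.8 -254.  -249.9] [22.4 25.3 26.9]
dark b 3608 [334.5 392.1 452.3] [-243.3 -232.9 -221.2] [33.4 35.3 36.7]
dark a 1199 [333.  374.7 393.2] [-176.  -167.5 -155.3] [33.2 35.3 36.5]
slat 5234 [407.7 428.5 448.9] [-255.8 -229.  -200.7] [71.2 74.2 77.6]
```

```bash
python3 - <<'E'
import numpy as np
W=np.load("w7.npz")["W"]
with np.errstate(invalid="ignore"):
    for a,b in((-265,-245),(-245,-230)):
        p=W[(abs(W[...,2]-74.5)<3)&(abs(W[...,0]-428)<25)&(W[...,1]>a)&(W[...,1]<b)];print(np.percentile(p[:,:2],[0,1,50,99,100],axis=0).round(1).T)
    for u in(310,320,330): 
        c=W[150:162,u];print(c[:,1:].round(1).tolist())
E
```

```text
[[ 417.6  417.8  428.5  439.5  439.7]
 [-256.2 -256.1 -250.9 -245.1 -245. ]]
[[ 417.6  417.9  428.4  439.4  439.6]
 [-245.  -244.8 -237.7 -230.2 -230. ]]
[[-252.9, 24.2], [-252.3, 24.5], [-251.9, 25.9], [-251.3, 26.0], [-250.8, 26.4], [-250.2, 26.5], [-255.7, 58.3], [-255.7, 60.9], [-255.8, 63.8], [-255.9, 66.6], [-255.7, 68.2], [-256.1, 72.1]]
[[-253.1, 25.4], [-252.5, 25.2], [-252.0, 26.2], [-251.6, 27.2], [-250.5, 24.5], [-250.1, 25.8], [-255.7, 58.2], [-255.6, 60.1], [-255.7, 63.1], [-255.9, 66.3], [-256.1, 69.8], [-255.8, 70.8]]
[[-253.1, 25.1], [-252.7, 26.1], [-252.0, 25.9], [-251.3, 25.3], [-250.7, 25.3], [-250.0, 25.2], [-255.9, 58.8], [-256.1, 62.3], [-256.1, 64.8], [-255.8, 65.9], [-256.0, 69.3], [-256.1, 71.6]]
```

```bash
python3 -m jog '2.4 -0.7 8 0 0 -0.005;2.4 -0.7 16 0 0 -0.005;2.4 -0.7 20 0 0 -0.005;2.4 -0.7 22 0 0 -0.005;2.4 -0.7 24 0 0 -0.005;2.4 -0.7 26 0 0 -0.005;2.4 -0.7 27.5 0 0 -0.005;2.4 -0.7 28.5 0 0 -0.005;2.4 -0.7 28.5 0 0 -0.005'
```

```text
clock: 16.05
position: [429.2, -201.1, -2.9]
ee_rot: [0.712, -0.702, 0.001, -0.001]
contact_force: [-0.0, -0.2, -0.6]
gripper_width: 20.5
grasp_force: 62.3
```

```bash
python3 -m jog '0 0 0.4 0 0 0;0 0 0.4 0 0 0;0 0 -30 0 0 0;0 0 -60 0 0 0;0 0 -80 0 0 0;0 0 -80 0 0 0' 36
python3 g.py w8.npz; python3 l.py w8.npz 46 428
python3 -c "
from h import *
to(548.8,-439.4,100,17);to(548.8,-439.4,7,17)"
```

```text
clock: 16.65
position: [431.4, -201.5, 80.2]
ee_rot: [0.713, -0.702, 0.004, -0.003]
contact_force: [0.9, -0.0, 0.1]
gripper_width: 36.2
grasp_force: 0.0
near runner end 414 [350.5 361.5 372. ] [-258.8 -253.3 -247.4] [22.6 25.3 26.8]
near runner mid 832 [350.  360.9 371.5] [-214.6 -200.5 -185.4] [23.  25.4 26.8]
far runner end -
dark b 2195 [334.8 393.2 453. ] [-243.3 -232.8 -221.7] [33.3 35.4 36.9]
dark a 1384 [333.5 389.1 451.6] [-175.8 -167.  -153.6] [33.2 35.3 36.8]
slat 2099 [419.1 429.9 440.6] [-258.  -231.  -200.7] [43.8 45.4 46.9]
row [ 240.  -115.2   17.5] [-0.006  0.004  1.289] rows>= 9
row [ 239.9 -114.5  110.5] [-0.006  0.004  1.289] rows>= 9
```

```bash
python3 -m jog '240 -115 10 0 0 1.289;240 -115 10 0 0 1.289;240 -115 10 0 0 1.289;240 -115 10 0 0 1.289;240 -115 10 0 0 1.289;240 -115 10 0 0 1.289;240 -115 10 0 0 1.289;240 -115 10 0 0 1.289;240 -115 10 0 0 1.289;240 -115 10 0 0 1.289' 45
python3 -m jog '0 0 0 0 0 0'
python3 -c "
from h import *
to(548.8,-439.4,7,17)
im,d,W=cloud('wrist')
with np.errstate(invalid='ignore'): p=W[(abs(W[...,0]-550)<70)&(abs(W[...,1]+439)<50)&(W[...,2]>12)&(W[...,2]<22)]
print(cv2.minAreaRect(p[:,:2].astype(np.float32)),arm.read_state()['position'])"
```

```text
clock: 17.7
position: [546.7, -438.9, 65.4]
ee_rot: [-0.148, 0.989, 0.001, 0.0]
contact_force: [-0.4, -0.1, -0.3]
gripper_width: 45.3
grasp_force: 0.0
clock: 17.8
position: [547.0, -439.0, 66.2]
ee_rot: [-0.149, 0.989, 0.0, 0.001]
contact_force: [-1.0, 0.6, 0.4]
gripper_width: 44.8
grasp_force: 0.0
row [-1.4 -1.  97.2] [0.001 0.001 0.002] rows>= 2
((550.22607421875, -439.34149169921875), (119.69269561767578, 22.05946922302246), 16.770000457763672) [ 547.16460178 -439.01249453   66.57057888]
```

```bash
python3 -m jog '-2.8 -1 40 0 0 0;-2.8 -1 75 0 0 0;-2.8 -1 90 0 0 0;-2.8 -1 97 0 0 0;-2.8 -1 97 0 0 0'
python3 -m jog '0 0 0 0 0 0;0 0 0 0 0 0;0 0 0 0 0 0;0 0 0 0 0 0;0 0 0 0 0 0' 5
python3 -m jog '0 0 -30 0 0 0;0 0 -80 0 0 0;0 0 -125 0 0 0;0 0 -125 0 0 0;0 0 -125 0 0 0'
python3 -c "
from h import *
to(360.3,-199,100,90.9)"
```

```text
clock: 18.35
position: [550.9, -439.6, -29.6]
ee_rot: [-0.148, 0.989, -0.0, 0.001]
contact_force: [-0.4, -0.6, 0.8]
gripper_width: 45.1
grasp_force: 0.0
clock: 18.85
position: [552.2, -440.3, -27.0]
ee_rot: [-0.148, 0.989, -0.002, 0.003]
contact_force: [-0.4, 1.4, 6.5]
gripper_width: 20.4
grasp_force: 62.9
clock: 19.35
position: [551.0, -439.5, 97.5]
ee_rot: [-0.148, 0.989, -0.001, 0.003]
contact_force: [0.2, 0.5, -1.1]
gripper_width: 19.9
grasp_force: 62.1
row [112.3 285.8  34. ] [-0.006  0.003 -1.29 ] rows>= 9
```

```bash
python3 -m jog '112 286 20 -0.006 0.003 -1.29;112 286 20 -0.006 0.003 -1.29;112 286 20 -0.006 0.003 -1.29;112 286 20 -0.006 0.003 -1.29;112 286 20 -0.006 0.003 -1.29;112 286 20 -0.006 0.003 -1.29;112 286 34 -0.006 0.003 -1.29;112 286 34 -0.006 0.003 -1.29;112 286 34 -0.006 0.003 -1.29;112 286 34 -0.006 0.003 -1.29'
python3 -c "
from h import *
to(360.3,-199,63,90.9)"
```

```text
clock: 20.35
position: [358.5, -198.3, 59.9]
ee_rot: [0.713, -0.701, -0.003, 0.002]
contact_force: [-0.0, -0.3, -0.6]
gripper_width: 20.5
grasp_force: 62.1
row [ 0.8 -2.  34.9] [0.006 0.001 0.   ] rows>= 1
```

```bash
python3 -m jog '0.8 -2 25 0.006 0 0;0.8 -2 35 0.006 0 0;0.8 -2 35 0.006 0 0;0.8 -2 35 0.006 0 0'
python3 - <<'E'
from h import *
s=arm.read_state();print(s["position"],s["ee_rot"]);to(360.3,-199,63,90.9)
im,d,W=cloud("wrist");np.savez("w9.npz",W=W)
with np.errstate(invalid="ignore"):
    for a,b in((-265,-245),(-245,-230)):
        p=W[(W[...,2]>66)&(W[...,2]<82)&(abs(W[...,0]-360)<25)&(W[...,1]>a)&(W[...,1]<b)];print(np.percentile(p,[0,1,50,99,100],axis=0).round(1).T)
    p=W[(W[...,2]>43)&(W[...,2]<49)&(abs(W[...,0]-428)<20)&(W[...,1]>-270)&(W[...,1]<-150)]
    print(cv2.minAreaRect(p[:,:2].astype(np.float32)),np.percentile(p[:,2],[5,50,95]))
E
python3 l.py w9.npz 74 360
```

```text
clock: 20.75
position: [361.4, -199.5, 25.7]
ee_rot: [0.712, -0.702, 0.0, -0.001]
contact_force: [0.3, 0.8, -0.8]
gripper_width: 20.0
grasp_force: 62.1
[ 361.36324548 -199.52544033   25.69306331] [ 7.12303875e-01 -7.01870674e-01  1.73461584e-04 -8.46405106e-04]
row [-0.5  1.1  0.7] [-0.001  0.001 -0.001] rows>= 1
[[ 351.3  351.6  362.2  373.   373.2]
 [-260.7 -260.4 -253.2 -245.2 -245. ]
 [  66.    67.2   70.3   71.9   72.9]]
[[ 351.1  351.3  362.   372.7  373.2]
 [-245.  -244.9 -237.7 -230.2 -230. ]
 [  68.5   69.    70.3   71.7   72.4]]
((429.2047424316406, -206.9464569091797), (22.670969009399414, 103.31897735595703), 0.8749368190765381) [44.27140767 45.42624119 46.45296603]
near runner end 175 [350.4 360.9 371.4] [-259.  -257.6 -256.1] [22.5 25.2 27. ]
near runner mid -
far runner end 133 [417.7 419.1 439. ] [-258.3 -254.4 -247.3] [22.1 25.3 28.8]
dark b 3387 [334.3 394.  452.3] [-245.3 -233.1 -221.5] [33.5 35.4 38.8]
dark a 930 [395.8 411.1 452. ] [-183.1 -167.8 -153.6] [33.3 35.4 39.4]
slat 3799 [340.  362.1 382.3] [-259.7 -230.7 -200.7] [70.  70.6 77.4]
```

```bash
python3 -m jog '-1.1 0.8 8 0 0 0;-1.1 0.8 13 0 0 0;-1.1 0.8 16 0 0 0;-1.1 0.8 18 0 0 0;-1.1 0.8 20 0 0 0;-1.1 0.8 22 0 0 0;-1.1 0.8 23.5 0 0 0;-1.1 0.8 24.7 0 0 0;-1.1 0.8 24.7 0 0 0'
```

```text
clock: 21.7
position: [361.0, -198.4, 1.2]
ee_rot: [0.713, -0.701, 0.001, -0.001]
contact_force: [-0.4, 0.8, 0.1]
gripper_width: 20.3
grasp_force: 62.1
```

```bash
python3 -m jog '0 0 0.7 0 0 0;0 0 0.7 0 0 0;0 0 0.7 0 0 0'
python3 -m jog '0 0 0 0 0 0;0 0 0 0 0 0;0 0 -30 0 0 0;0 0 -70 0 0 0;0 0 -100 0 0 0;0 0 -100 0 0 0' 36
python3 - <<'E'
from h import *
im,d,W=cloud("wrist");cv2.imwrite("pics/w10.png",im);np.savez("w10.npz",W=W)
with np.errstate(invalid="ignore"):
  for x in(428,361):
    p=W[(W[...,2]>43)&(W[...,2]<50)&(abs(W[...,0]-x)<20)&(W[...,1]>-268)&(W[...,1]<-130)]
    print(cv2.minAreaRect(p[:,:2].astype(np.float32)),np.percentile(p[:,2],[5,50,95]))
    for y in(-250,-233,-199,-165): q=p[abs(p[:,1]-y)<6];print(y,len(q),np.median(q[:,2]) if len(q) else 0)
  p=W[(W[...,2]>51)&(W[...,2]<64)&(abs(W[...,0]-393)<80)&(W[...,1]>-430)&(W[...,1]<-268)]
  c=cv2.minEnclosingCircle(p[:,:2].astype(np.float32));print("plate",c)
E
python3 l.py w10.npz 46 361
```

```text
clock: 22.0
position: [361.1, -198.4, 0.9]
ee_rot: [0.713, -0.701, 0.001, -0.001]
contact_force: [-1.2, 0.9, 4.3]
gripper_width: 20.2
grasp_force: 62.7
clock: 22.6
position: [363.9, -199.1, 104.4]
ee_rot: [0.713, -0.701, 0.005, -0.004]
contact_force: [-0.5, -0.7, -0.5]
gripper_width: 36.2
grasp_force: 0.0
((429.4649963378906, -198.9402313232422), (22.591569900512695, 119.1187744140625), 0.6796820759773254) [44.27478227 45.45956188 46.54996544]
-250 384 45.41159813079858
-233 363 45.49348371386376
-199 314 45.49154900220002
-165 281 45.42502566450043
((361.26806640625, -199.40562438964844), (22.055749893188477, 119.17647552490234), 0.9338804483413696) [44.33521138 45.41786908 46.467873  ]
-250 400 45.37084690107503
-233 361 45.42661096239707
-199 318 45.375932873752106
-165 277 45.42553249864599
plate ((393.4635009765625, -338.1628723144531), 64.53328704833984)
near runner end -
near runner mid -
far runner end 39 [417.8 418.5 425.7] [-258.  -252.5 -247.3] [22.1 24.8 28.7]
dark b 1827 [334.3 392.8 452.3] [-243.7 -232.4 -221. ] [33.7 35.3 38.2]
dark a 1423 [333.3 392.  451.4] [-178.2 -165.4 -153.2] [33.5 35.4 38.6]
slat 1770 [351.  361.7 372.9] [-258.8 -231.7 -200.5] [43.6 45.4 46.9]
```

View pics/w10.png

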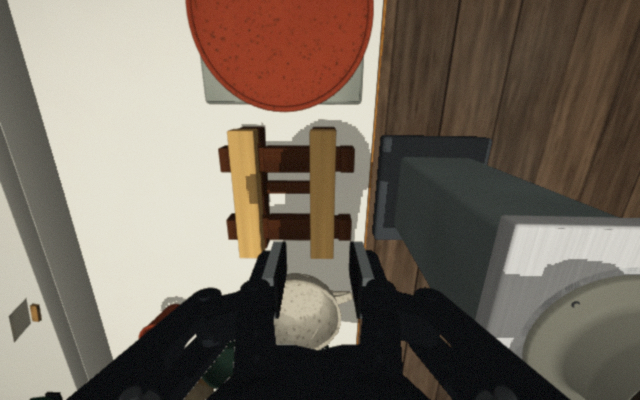

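All four slats are home and level: tops read 45.4 at every notch, and the light slats show at (247,190) and (322,190). Next I'll move beyond the plate, open to 60, and measure the tip height for pushing.

```bash
python3 -c "
from h import *
to(393.2,-430,140,90.9)"
```

```text
row [231.9 -27.3   0.4] [-0.008  0.     0.   ] rows>= 5
```

```bash
python3 -m jog '232 -27.3 0 -0.006 0 0;232 -27.3 0 -0.006 0 0;232 -27.3 0 -0.006 0 0;232 -27.3 0 -0.006 0 0;232 -27.3 0 -0.006 0 0;232 -27.3 0 -0.006 0 0;232 -27.3 0 -0.006 0 0;232 -27.3 0 -0.006 0 0' 60
python3 - <<'E'
from h import *
s=arm.read_state();print(s["position"],s["gripper_width"])
im,d,W=cloud("wrist");cv2.imwrite("pics/w11.png",im)
T=R.from_quat(s["ee_rot"]);P=T.inv().apply(W.reshape(-1,3)-s["position"]).reshape(W.shape)
with np.errstate(invalid="ignore"):
  for sg in(-1,1):
    f=P[(P[...,2]<-20)&(P[...,2]>-75)&(sg*P[...,1]>10)&(sg*P[...,1]<60)&(P[...,0]>-30)]
    for a in range(-75,-35,5):
        q=f[(f[:,2]>=a)&(f[:,2]<a+5)]
        if len(q)>5: print(sg,a,len(q),"x",np.percentile(q[:,0],[2,50,98]).round(1),"y",np.percentile(q[:,1],[2,98]).round(1),"zmax",q[:,2].max().round(1))
to(393.2,-430,80,90.9)
E
```

```text
clock: 23.45
position: [390.9, -428.6, 99.2]
ee_rot: [0.713, -0.701, -0.003, 0.001]
contact_force: [-0.5, 0.3, -0.7]
gripper_width: 59.9
grasp_force: 0.0
[ 390.88555928 -428.62448697   99.22644615] 59.906917694621775
-1 -75 374 x [-8.9  6.6 11. ] y [-36.4 -30. ] zmax -70.0
-1 -70 280 x [-10.1   6.8  11.1] y [-43.4 -30. ] zmax -65.0
-1 -65 262 x [-10.5   6.7  11.1] y [-43.4 -30.1] zmax -60.0
-1 -60 239 x [-10.4   6.6  11. ] y [-43.5 -30. ] zmax -55.0
-1 -55 217 x [-9.2  6.7 10.9] y [-43.4 -30.1] zmax -50.1
-1 -50 185 x [-10.1   6.5  11. ] y [-43.5 -30.1] zmax -45.0
-1 -45 149 x [-10.4   6.8  10.9] y [-41.6 -30.1] zmax -40.0
-1 -40 40 x [-7.8  0.5  9.9] y [-35.4 -30.1] zmax -36.5
1 -75 381 x [-9.5  6.7 11. ] y [29.5 36. ] zmax -70.0
1 -70 275 x [-9.9  6.6 10.9] y [29.4 43.1] zmax -65.0
1 -65 271 x [-10.4   6.4  10.9] y [29.5 43. ] zmax -60.0
1 -60 229 x [-10.4   6.6  10.9] y [29.5 43.1] zmax -55.0
1 -55 223 x [-10.6   6.4  10.9] y [29.5 42.8] zmax -50.0
1 -50 197 x [-9.9  6.5 10.8] y [29.5 42.8] zmax -45.0
1 -45 137 x [-10.8   6.6  10.7] y [29.5 41.1] zmax -40.0
1 -40 43 x [-9.9  0.6  9.9] y [29.5 31.6] zmax -36.5
row [ 1.6 -2.3 57.8] [0.005 0.002 0.001] rows>= 2
```

The finger tips end 37 mm above the reported TCP, and their fronts are at ±11 mm. I'll push with the TCP at z=14, which puts the tips about 2.5 mm over the plinth.

```bash
python3 -m jog '1.6 -2.3 40 0.005 0.002 0;1.6 -2.3 70 0.005 0.002 0;1.6 -2.3 80 0.005 0.002 0;1.6 -2.3 85 0.005 0.002 0;1.6 -2.3 85 0.005 0.002 0;1.6 -2.3 85 0.005 0.002 0'
python3 -c "
from h import *
to(393.2,-430,52,90.9);to(393.2,-408,52,90);to(394,-267.1,52,90)"
```

```text
clock: 24.1
position: [394.8, -432.0, 17.0]
ee_rot: [0.713, -0.701, 0.002, -0.0]
contact_force: [0.2, 0.2, 0.7]
gripper_width: 60.1
grasp_force: 0.0
row [-2.   1.6  3. ] [-0.004 -0.003  0.001] rows>= 1
row [-24.    1.2   2.9] [-0.004 -0.003  0.017] rows>= 1
row [-164.9   -1.9    2.5] [-0.004 -0.003  0.017] rows>= 4
```

```bash
python3 -m jog '-5 0 0 0 0 0;-10 0 0 0 0 0;-15 0 0 0 0 0;-18 0 0 0 0 0;-18 0 0 0 0 0;-18 0 0 0 0 0;-18 0 0 0 0 0'
python3 -c "
from h import *
to(393.2,-408,52,90.9);to(394,-267.1,52,90.9)"
```

```text
clock: 24.8
position: [393.5, -413.6, 15.4]
ee_rot: [0.713, -0.701, 0.001, -0.0]
contact_force: [0.1, -0.8, 0.0]
gripper_width: 60.0
grasp_force: 0.0
row [-5.6  0.3  1.4] [-0.002 -0.001  0.   ] rows>= 1
row [-146.5   -2.8    1.3] [-0.002 -0.001  0.   ] rows>= 3
```

```bash
python3 -m jog '-4 0 1.3 0 0 0;-8 0 1.3 0 0 0;-12 0 1.3 0 0 0;-16 0 1.3 0 0 0;-20 0 1.3 0 0 0;-25 -0.4 1.3 0 0 0;-30 -0.5 1.3 0 0 0;-35 -0.6 1.3 0 0 0;-40 -0.7 1.3 0 0 0;-45 -0.8 1.3 0 0 0'
python3 -m jog '-5 -0.1 0 0 0 0;-10 -0.2 0 0 0 0;-15 -0.3 0 0 0 0;-20 -0.4 0 0 0 0;-25 -0.5 0 0 0 0;-30 -0.6 0 0 0 0;-35 -0.7 0 0 0 0;-40 -0.8 0 0 0 0;-45 -0.9 0 0 0 0;-50 -1 0 0 0 0'
python3 -c "
from h import *
im,d,W=cloud('wrist');to(394,-267.1,52,90.9)
with np.errstate(invalid='ignore'): p=W[(W[...,2]>51)&(W[...,2]<66)&(abs(W[...,0]-393)<80)&(W[...,1]>-325)&(W[...,1]<-150)]
print(cv2.minEnclosingCircle(p[:,:2].astype(np.float32)),np.percentile(p[:,2],[2,50,98]));cv2.imwrite('pics/w12.png',im)"
```

```text
clock: 25.8
position: [393.5, -368.0, 14.1]
ee_rot: [0.713, -0.701, 0.001, -0.0]
contact_force: [0.1, -1.2, -1.2]
gripper_width: 59.9
grasp_force: 0.2
clock: 26.8
position: [393.6, -317.9, 14.0]
ee_rot: [0.713, -0.701, 0.001, -0.0]
contact_force: [1.3, 0.1, -0.4]
gripper_width: 59.7
grasp_force: 0.4
row [-50.2  -1.4  -0.1] [-0.001 -0.001  0.   ] rows>= 2
((383.010498046875, -281.2117004394531), 69.10979461669922) [51.40302517 53.24942194 61.99314239]
```

View pics/w12.png

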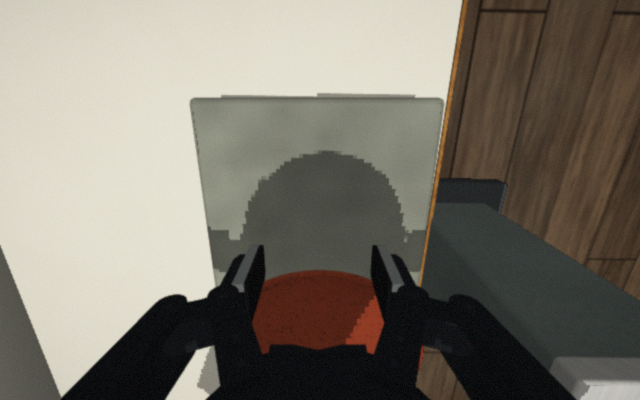

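The plate's near rim, at (318,272), sits symmetrically between the fingers as it slides. I'll continue, stopping about 1.5 mm short so I can check.

```bash
python3 -m jog '-5 -0.2 0 0 0 0;-10 -0.3 0 0 0 0;-15 -0.4 0 0 0 0;-20 -0.5 0 0 0 0;-25 -0.6 0 0 0 0;-30 -0.7 0 0 0 0;-35 -0.7 0 0 0 0;-40 -0.7 0 0 0 0;-44 -0.7 0 0 0 0;-46 -0.7 0 0 0 0'
python3 -m jog '-1 0 0 0 0 0;-2 0 0 0 0 0;-2.5 0 0 0 0 0;-2.5 0 0 0 0 0'
```

```text
clock: 27.85
position: [393.8, -272.1, 14.1]
ee_rot: [0.713, -0.701, 0.001, -0.0]
contact_force: [-0.1, -0.8, 0.3]
gripper_width: 59.9
grasp_force: 0.4
clock: 28.25
position: [393.7, -270.0, 14.0]
ee_rot: [0.713, -0.701, 0.001, -0.0]
contact_force: [-0.6, -0.9, 0.7]
gripper_width: 60.2
grasp_force: 0.3
```

```bash
python3 - <<'E'
from h import *
to(394,-267.1,52,90.9)
im,d,W=cloud("top");cv2.imwrite("pics/t13.png",im)
hsv=cv2.cvtColor(im,cv2.COLOR_BGR2HSV)
with np.errstate(invalid="ignore"):
    red=((hsv[...,0]<12)|(hsv[...,0]>172))&(hsv[...,1]>110)&(W[...,2]>44)&(W[...,2]<75)&(abs(W[...,0]-393)<85)&(abs(W[...,1]+199)<90)
    p=W[red];print(len(p),p.min(0),p.max(0),np.median(p[:,2]),cv2.minEnclosingCircle(p[:,:2].astype(np.float32)))
E
```

```text
row [-2.9 -0.3  0. ] [-0.002 -0.001  0.   ] rows>= 1
124 [ 327.1684967  -214.44017419   49.29040814] [ 350.07090978 -152.56899508   60.0155358 ] 54.9340862654233 ((338.69573974609375, -183.50457763671875), 32.96076583862305)
```

```bash
python3 -m jog '8 0 0 0 0 0;16 0 0 0 0 0;20 0 -30 0 0 0;20 0 -80 0 0 0;0 0 -130 0 0 0;-50 0 -130 0 0 0;-90 0 -130 0 0 0;-90 0 -130 0 0 0;-90 0 -130 0 0 0'
cat > fin.py <<'E'
from h import *
im,d,W=cloud("wrist")
hsv=cv2.cvtColor(im,cv2.COLOR_BGR2HSV)
with np.errstate(invalid="ignore"):
    b=(W[...,2]>46)&(W[...,2]<75)&(abs(W[...,0]-393)<85)&(abs(W[...,1]+200)<85)&((hsv[...,0]<12)|(hsv[...,0]>172))&(hsv[...,1]>110)
    p=W[b];print("plate",len(p),cv2.minEnclosingCircle(p[:,:2].astype(np.float32)),p.min(0),p.max(0),np.percentile(p[:,2],[2,50,98]))
    from scipy.optimize import least_squares
    hull=cv2.convexHull(p[:,:2].astype(np.float32))[:,0]
    f=least_squares(lambda c:np.hypot(*(hull-c).T)-64.5,[393,-200],loss="soft_l1",f_scale=.5);print("fit R=64.5",f.x)
    q=p[p[:,2]>55];A=np.c_[p[:,:2]-p[:,:2].mean(0),np.ones(len(p))];print("slope",np.linalg.lstsq(A,p[:,2],rcond=None)[0])
    for n,x in(("far",430),("near",361)):
        q=W[(W[...,2]>40)&(W[...,2]<50)&(abs(W[...,0]-x)<14)&(W[...,1]>-270)&(W[...,1]<-245)];print(n,len(q),np.percentile(q,[1,50,99],axis=0).round(1).tolist() if len(q) else "")
cv2.imwrite("pics/fin.png",im)
E
python3 fin.py; python3 -c "
from h import *
print(arm.read_state()['position'])"
```

```text
clock: 29.2
position: [392.3, -179.6, 144.3]
ee_rot: [0.713, -0.701, 0.001, -0.0]
contact_force: [0.4, -0.5, 0.9]
gripper_width: 59.7
grasp_force: 0.0
plate 13655 ((391.22662353515625, -202.92733764648438), 64.86004638671875) [ 327.4927814  -266.52698707   48.15771847] [ 455.18794232 -138.82644259   57.90551099] [49.50108251 51.52955335 55.89348943]
fit R=64.5 [ 391.80537143 -202.259657  ]
slope [ 2.38266938e-03 -6.47189519e-03  5.20528406e+01]
far 111 [[426.3, -258.2, 43.9], [436.6, -254.6, 45.3], [440.6, -247.3, 47.0]]
near 31 [[351.7, -258.5, 43.6], [353.8, -257.6, 45.3], [359.1, -254.1, 46.6]]
[ 392.22817989 -180.20312337  144.00795401]
```

View pics/fin.png

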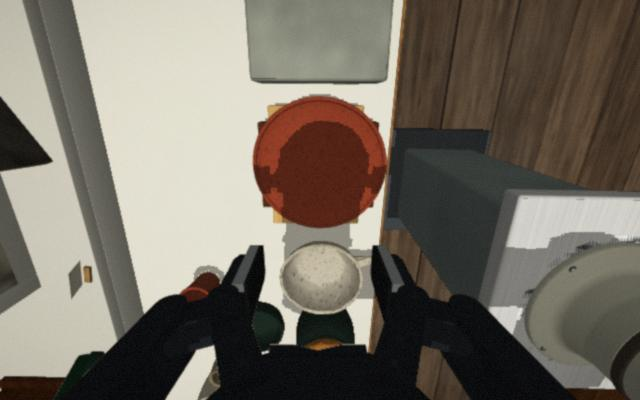

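The plate lies flat on the riser, centred near (319,162) px, which is about (391.4, −202.6). The riser centre is (394.1, −199.0), so it needs about +2.7, +3.6 mm. One short diagonal cradle push at heading 50° will fix that.

```bash
python3 -c "
from h import *
to(338,-266,130,50)"
```

```text
row [84.8 55.7 52. ] [-0.002 -0.001  0.714] rows>= 5
```

```bash
python3 -m jog '84.8 55.7 10 0 0 0.714;84.8 55.7 20 0 0 0.714;84.8 55.7 30 0 0 0.714;84.8 55.7 45 0 0 0.714;84.8 55.7 52 0 0 0.714;84.8 55.7 52 0 0 0.714;84.8 55.7 52 0 0 0.714;84.8 55.7 52 0 0 0.714'
python3 -c "
from h import *
to(338,-266,60,50)"
```

```text
clock: 30.05
position: [338.1, -266.2, 92.2]
ee_rot: [-0.423, 0.906, -0.001, 0.001]
contact_force: [0.3, -0.5, 0.5]
gripper_width: 60.1
grasp_force: 0.0
row [-0.1  0.4 70.2] [-0.003  0.     0.001] rows>= 2
```

```bash
python3 -m jog '0 0 40 -0.002 0 0;0 0 65 -0.002 0 0;0 0 74 -0.002 0 0;0 0 78.5 -0.002 0 0;0 0 78.5 -0.002 0 0;0 0 78.5 -0.002 0 0;0 0 78.5 -0.002 0 0'
python3 -c "
from h import *
to(350.3,-251.2,51.5,50)"
```

```text
clock: 30.75
position: [338.8, -265.9, 14.4]
ee_rot: [-0.423, 0.906, -0.001, 0.001]
contact_force: [1.2, -0.0, 0.1]
gripper_width: 60.2
grasp_force: 0.0
row [-18.7   0.7   0.9] [-0.002  0.001  0.   ] rows>= 1
```

```bash
python3 -m jog '-3 0.7 0.8 0 0 0;-6 0.7 0.8 0 0 0;-9 0.7 0.8 0 0 0;-11 0.7 0.8 0 0 0;-13 0.7 0.8 0 0 0;-15 0.7 0.8 0 0 0;-16.5 0.7 0.8 0 0 0;-18 0.7 0.8 0 0 0;-18.7 0.7 0.8 0 0 0;-18.7 0.7 0.8 0 0 0'
python3 -m jog '0 0 0 0 0 0;6 0 0 0 0 0;14 0 0 0 0 0;20 0 -40 0 0 0;20 0 -90 0 0 0;20 0 -130 0 0 0;20 0 -130 0 0 0'
python3 -c "
from h import *
to(393,-180,182,90.9)"
```

```text
clock: 31.75
position: [349.4, -250.8, 12.6]
ee_rot: [-0.423, 0.906, 0.0, 0.0]
contact_force: [-1.0, -0.5, -0.7]
gripper_width: 60.1
grasp_force: 0.2
clock: 32.45
position: [339.8, -268.4, 148.2]
ee_rot: [-0.423, 0.906, -0.005, 0.005]
contact_force: [-0.6, -0.7, 0.5]
gripper_width: 59.7
grasp_force: 0.0
row [-101.9   16.1    4.4] [-0.014 -0.001 -0.713] rows>= 5
```

```bash
python3 -m jog '-102 16 4 -0.01 0 -0.713;-102 16 4 -0.01 0 -0.713;-102 16 4 -0.01 0 -0.713;-102 16 4 -0.01 0 -0.713;-102 16 4 -0.01 0 -0.713;-102 16 4 -0.01 0 -0.713;-102 16 4 -0.01 0 -0.713;-102 16 4 -0.01 0 -0.713'
python3 fin.py
```

```text
clock: 33.25
position: [389.4, -178.0, 138.3]
ee_rot: [0.712, -0.703, -0.005, 0.002]
contact_force: [-0.5, 0.2, -0.6]
gripper_width: 59.8
grasp_force: 0.0
plate 14183 ((392.27410888671875, -200.68862915039062), 64.67290496826172) [ 329.83800711 -263.65703969   48.27090321] [ 456.57515459 -136.17911592   57.90510972] [49.53744006 51.52600193 55.91127573]
fit R=64.5 [ 393.08871536 -199.80210875]
slope [ 2.39248496e-03 -6.56148613e-03  5.20549829e+01]
far 155 [[423.3, -258.2, 43.6], [435.6, -254.7, 45.3], [441.0, -246.3, 46.9]]
near 93 [[351.4, -258.9, 43.7], [355.9, -257.1, 45.4], [366.0, -251.1, 46.6]]
```

```bash
python3 -m jog '0 0 0 0 0 0;0 0 0 0 0 0;0 0 0 0 0 0;0 0 0 0 0 0;0 0 0 0 0 0' && python3 -c "
from h import *
im,d,W=cloud('top')
for n,u0,v0,u1,v1,lo,hi in [('cup',200,168,224,192,15,70),('bowl',384,215,416,247,10,70),('tumbler',400,185,428,212,15,80)]:
    p=W[v0:v1,u0:u1].reshape(-1,3);p=p[(p[:,2]>lo)&(p[:,2]<hi)];print(n,cv2.minAreaRect(p[:,:2].astype(np.float32)) if len(p)>5 else None)
print(arm.job_done())"
```

```text
clock: 33.8
position: [389.8, -177.8, 138.6]
ee_rot: [0.712, -0.702, -0.004, 0.002]
contact_force: [0.7, 0.1, 0.4]
gripper_width: 60.0
grasp_force: 0.0
cup ((533.6380004882812, -32.612579345703125), (41.977474212646484, 42.17435073852539), 86.78878784179688)
bowl ((396.09210205078125, -496.4247741699219), (67.14830017089844, 69.26213836669922), 88.56886291503906)
tumbler ((472.64599609375, -527.9339599609375), (53.32533645629883, 55.150306701660156), 62.32601547241211)
the job is handed in; nothing more can be done
None
```

The riser is built with all four slats fully home, the plate was slid onto it and measured about 1.5 mm off centre, and the cup, bowl and tumbler are where they were; I handed the job in at about 34 s.

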